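# Hang the cleaning basket in the drip booth

### The job

The rings have just been cleaned: fold the drip booth's front flap all the way down first, then hang the steel basket by its handle on the hook inside the booth and let go of it, and lastly push the flap up until it is fully shut with the basket left hanging behind it. Keep the basket upright so that no rings spill, and leave the bowl, the jar and the brush where they are.

Things in the scene. Friction and masses are not known exactly. Their poses are not given: they have to be found in the camera images.
- booth: White plastic drip booth, open-topped, fixed to the bench. Origin on the bench straight below the hook's seat; z up, -x its front (towards the robot, closed by the flap), y along the front. Tray x -83 to 67, y -100 to 100 mm, 12 mm thick; side walls 150 mm high, 6 mm thick; back wall 120 mm high. Steel post behind it, x 67 to 81 mm, 16 mm wide, 205 mm high, bears the hook.
- hook_seat (a point): Top of the hook's seat, 184 mm above the bench; axes as the booth's. The hook is a steel rod 8 mm thick in the booth's y = 0 plane: from the post (195 mm up) it slopes down to the seat (flat from x = 10 to -8 mm) and turns up to a tip at x = -22 mm, top 206 mm up. A handle passes over the tip from the front and is lowered in; its centre line then lies 5 mm above this point.
- flap (a joint): Angle of the booth's flap: 0 shut (upright), growing as its top folds down towards the robot, 1.2 rad at the stop (fully open). Stiff hinge: it stays where it is left and takes about 3 to 5 N at the grip bar.
- flap_handle (a point): Middle of the flap's grip bar: round steel, 12 mm thick, 110 mm long, parallel to the flap's top edge and 33 mm beyond it in the flap's plane, on a 10 mm post at each end. 168 mm from the hinge line: 188 mm above the bench when shut, 81 mm when fully open. z points from hinge to bar, y along the bar.
- flap_hinge (a point): Middle of the flap's hinge line, along the booth's y, 20 mm above the bench, at booth x = -88 mm. The flap is a grey plastic panel 184 mm wide, 8 mm thick, from 3 to 135 mm from this line.
- basket: Loose open steel basket with rings in it, 0.2 kg, 90 (x) by 110 (y) by 45 mm high. Rigid round bail handle, 10 mm thick, in its x = 0 plane: uprights at y = -53.5 and 53.5 mm, joined by a level bar along y, centre line 115 mm above the underside. Origin at the underside's centre, z up. Pinching the bar off its middle, e.g. at y = 27 mm, leaves the middle free for the hook.
- basket_grip (a point): Middle of the basket's handle bar (centre line), 115 mm above the basket's underside; axes as the basket's, y along the bar.
- bowl: White ceramic bowl, 84 mm wide, 40 mm high; origin under its centre. Bystander.
- jar: Glass jar with metal cap, 60 mm wide, 85 mm high; origin under its centre. Bystander.
- brush: Bench brush with wooden handle lying on the bench; origin under its middle. Bystander.
Things that resemble listed ones, but are neither listed nor needed, are in the scene too. What is meant by the basket is not blue, green or pink, and is the smaller of those in its own colour.

How it is judged (in metres and radians):
On the way, in this order (a step that is already met when the one before it is completed fails the run):
1. the flap is folded down (more than 1.05 rad) while the basket still stands off the hook (value of joint flap above 1.05 rad and distance between basket_grip and hook_seat above 0.04 m), for 0.2 s.
2. the basket hangs by its handle on the hook, let go of (x of basket_grip in the frame of hook_seat between -0.02 and 0.045 m and y of basket_grip in the frame of hook_seat between -0.035 and 0.035 m and z of basket_grip in the frame of hook_seat between -0.012 and 0.025 m and angle between basket's own z axis and vertical below 0.35 rad and contact force between basket and booth above 0.4 N and contact force between basket and the fingers below 0.1 N), for 0.3 s.
At the end, for the whole second after the job is handed in: Basket still and released on the hook: bar middle within 35 mm sideways, 20 mm before to 45 mm behind and -12 to 25 mm above the seat, tilt under 0.35 rad, carried by the booth; flap under 0.08 rad and still; bowl, jar, brush within 30 mm of their starts (all of step 2 and value of joint flap below 0.08 rad and velocity of joint flap between -0.05 and 0.05 rad/s and linear speed of basket below 0.05 m/s and distance of each of bowl, jar, brush from where it was at the start of the episode below 0.03 m); the robot touches nothing.
It fails at once if the basket is tipped by more than 0.7 rad (angle between basket's own z axis and vertical above 0.7 rad).
It fails at once if the bowl, jar or brush is moved by more than 30 mm (distance of any of bowl, jar, brush from where it was at the start of the episode above 0.03 m).
It also fails if it takes over 72 s, if anything falls off the work surface, if the arm or the gripper's body presses on something with over 40 N, if the wrist force passes 120 N, or if a joint passes its speed limit or range.

### The arm

A 6-joint arm with a two-finger parallel gripper is mounted at the origin on the work surface. World frame = base frame: x ahead of the robot, y to its left, z up, the work surface at z = 0. Lengths are in mm, angles in rad, forces in N, time in s.
With the tool pointing down it reaches from about 275 to 825 mm from the base axis. Payload 4.9 kg.
Tool frame: the origin (TCP) lies between the finger pads; the fingertips stand 14 mm ahead of it and the grasp point (between the pads) lies 5 mm behind it; y points along the fingers, z is the direction in which the jaws open and shut, and the axes are right-handed (so a half turn about y gives the same grasp; the last joint's range is limited). The gripper opens to 85 mm and grips with 20 to 120 N. Pads are 22 mm wide; open, the fingers measure 114 mm over their backs; the gripper's body (76 mm by 85 mm) begins 54 mm behind the grasp point. The pads swing forward as they close: fully open they stand 13 mm farther back than shut.
Start: joints at [-0.134, 0.326, -0.193, 1.052, 0, 1.437], TCP at [550.017, 0.009, 245.281] pointing down, gripper open.
Joint ranges: [-2.65, 2.65], [-0.97, 1.79], [-1.3, 1.35], [-1.93, 2.1], [-1.47, 1.37], [-3.14, 3.14]. Speed limits (rad/s): [2.57, 2.57, 3.14, 3.14, 3.14, 3.14].

### API

Orientations are given as a unit quaternion [x, y, z, w].
In Python, from bench import ctrl, grab_frame, camera_info, cut_out gives the robot as it stands.
- The arm moves only by the tool send_rows, never from a script. Its argument "series" is one flat list of numbers, 7 for each row, row after row: the turn, a rotation vector about the tool's x, y, z in rad, then the shift along the tool's x, y, z in m, then the closure, from -1 (fully open) to 1 (shut). In form: [rx, ry, rz, tx, ty, tz, gripper, rx, ry, rz, tx, ty, tz, gripper, ...]. A call has 1 to 20 rows; each row shifts and turns the pose as measured when the row begins, along the tool's axes as they then stand; what a row does not reach is not made up. A row lasts 1/12 s, in which the tool goes at most 41.7 mm and 7.16 degrees, less where a joint would pass 70% of its speed; a pose out of reach is approached as far as the arm can. A call with a gripper value outside its range is refused whole. The fingers move at their own pace and stop on an object; "squeeze" is the grip in N (left out, the last holds). Time passes only in rows, so rows that do not move let the fingers close. It gives the time, the measured TCP pose, the force and the opening at its end, in the units of the state.
- ctrl.get_obs(): the state, without advancing time (a new reading comes with each control period).
- grab_frame(name): name is "scene" or "side" or "wrist"; returns (picture, depth): 480x640x3 uint8, red, green, blue; 480x640 float32, mm along the optical axis (not along the pixel's ray), 0 where there is no reading.
- camera_info(name): a dict with "fovy" (degrees; the focal length in pixels is half the picture's height over the tangent of half this angle, whatever the lens; pixels are square), "cx", "cy" (the principal point, pixels), "eye" and "orientation" of the camera in the world. Camera axes: x right, y up, looking along -z (the intrinsics and any distortion apply to the point x, -y, -z); pixel columns grow to the right and rows downward; lengths in mm; the calibration is good to about 2 mm. A picture is of the moment at which its call begins: read the wrist's pose just before it. camera_info takes no time and is no camera call; for the wrist camera it gives the pose at the moment of the call.
- ctrl.job_done(): hands the job in, once; it reports no verdict.
Trained networks look in the newest picture that a camera, given by its name, has taken for a name from the list of things; names that differ only in an ending like _2 or _b are one class to them, and where a whole thing is asked for, a point or a joint stands for the part that bears it (a point fixed in the world has none). Each returns a list of dicts, best first, with "conf" (0 to 1); they miss things now and then, are a little off and sometimes report something else, mostly with a low value. They report only what shows in the picture. A call takes as long as a camera call. They do not tell look-alikes from the thing itself.
- cut_out(target, camera): "mask" (480x640 bool, what is visible of it) and "extent" ([left, top, right, bottom] in pixels, round what is visible of it).
The state is a dict: "time_s": time; "q": joint angles; "dq": joint speeds; "tau": joint torques, N m; "position": TCP position; "eef_rot": TCP orientation; "force": force on the tool from outside, world axes, zero at the start; "ft_torque": the same for the moment, N m; "gripper_width": finger opening in mm.
Only numpy, scipy, OpenCV 4.12 (cv2) and the standard library are available. Lean on these libraries where they do the work, as an engineer would, in place of code of your own. Each camera call takes 0.05 s, during which the arm holds its last target. There are 200 camera calls.

## Working session

There is one attempt and no reset: what is moved stays moved. The work goes in short steps, Python scripts to look and compute and a tool call to move; the robot and the scene stay as the last step left them, time stands still between calls to the robot, and variables do not carry over. Pictures are saved under pics/ and viewed, about 8 in all and at most 12, crops included, and the job is handed in when it is done.

Besides the shell and the picture viewer there is one more tool, called after "Emit:" by a JSON object that holds its "fn" and its "kwargs". send_rows: Moves the arm, as the interface text tells. Its arguments: {"type":"object","properties":{"series":{"type":"array","items":{"type":"number"}},"squeeze":{"type":"number"}},"required":["series"]}

```bash
ls; mkdir -p pics; cat > h.py <<'E'
import numpy as np, cv2
from scipy.spatial.transform import Rotation as R
from bench import ctrl, grab_frame, camera_info, cut_out
def save(n,im): cv2.imwrite('pics/'+n+'.png',cv2.cvtColor(im,cv2.COLOR_RGB2BGR))
def cloud(name,d,info=None):
    i=info or camera_info(name); f=240/np.tan(np.radians(i['fovy'])/2)
    v,u=np.mgrid[0:480,0:640]
    P=np.stack([(u-i['cx'])/f*d,-(v-i['cy'])/f*d,-d],-1)
    return P@R.from_quat(i['orientation']).as_matrix().T+np.array(i['eye'])
E
python3 - <<'E'
from h import *
o=ctrl.get_obs(); print(o)
for n in('scene','side','wrist'): print(n,camera_info(n))
for n in('scene','side'):
    im,d=grab_frame(n); save(n+'0',im); P=cloud(n,d); np.savez(n+'0',im=im,d=d,P=P)
    for t in('booth','flap','flap_handle','basket','basket_grip','bowl','jar','brush'):
        for r in cut_out(t,n):
            q=P[r['mask']&(d>0)]
            print(n,t,round(r['conf'],2),r['extent'],np.median(q,0).round(),np.percentile(q,2,0).round(),np.percentile(q,98,0).round())
E
```

```text
pics
{'time_s': 0.0, 'q': array([-1.34184778e-01,  3.26928709e-01, -1.93567331e-01,  1.05198794e+00,
        4.34909768e-06,  1.43664024e+00]), 'dq': array([-0.00089625,  0.00078356,  0.00046271, -0.0006593 ,  0.00110741,
       -0.00057615]), 'tau': array([-1.24197268e-03, -4.43398941e+01,  2.62443137e+01,  1.56443648e-02,
       -1.97191571e-04, -6.55614656e-06]), 'position': array([5.49457280e+02, 9.43601313e-02, 2.44516349e+02]), 'eef_rot': array([-0.50035311,  0.50048249, -0.49953151,  0.49963219]), 'force': array([ 0.63692235, -0.01043465,  0.67447211]), 'ft_torque': array([-0.01948199, -0.02319446, -0.03120135]), 'gripper_width': 85.23873280567719}
scene {'fovy': 47.33318207601205, 'cx': 319.5706345557007, 'cy': 243.10959366356096, 'eye': array([1322.64934169, -412.25769745, 1364.9555376 ]), 'orientation': array([0.26661068, 0.17453998, 0.52439235, 0.7895994 ])}
side {'fovy': 57.70970775242974, 'cx': 314.9836435056886, 'cy': 245.50700930945575, 'eye': array([ 443.01133188, -787.66880712,  749.45676673]), 'orientation': array([ 0.42707945, -0.00841356, -0.00380321,  0.90416696]
[... 2875 characters left out ...]
57.9, 365.4, 337.2] [ 502. -113.   23.] [ 445. -182.   -0.] [562. -53. 119.]
side basket_grip 0.77 [265.8, 423.5, 371.6, 480.0] [ 452. -469.   15.] [ 388. -519.    1.] [ 530. -426.  157.]
side basket_grip 0.58 [127.9, 300.2, 224.0, 436.2] [ 206. -320.   32.] [ 141. -398.    1.] [ 269. -239.  169.]
side basket_grip 0.57 [402.1, 260.4, 451.9, 338.5] [ 711. -117.   22.] [ 659. -183.   -0.] [763. -59. 118.]
side bowl 0.58 [380.5, 340.2, 423.9, 379.2] [ 633. -258.   21.] [ 591. -309.    2.] [ 665. -233.   40.]
side jar 0.82 [339.9, 169.5, 355.1, 197.9] [566. 361.  45.] [540. 353.   1.] [590. 377.  84.]
side brush 0.68 [246.6, 173.2, 271.0, 212.2] [290. 381.  16.] [262. 277.   4.] [322. 468.  21.]
```

View pics/scene0.png

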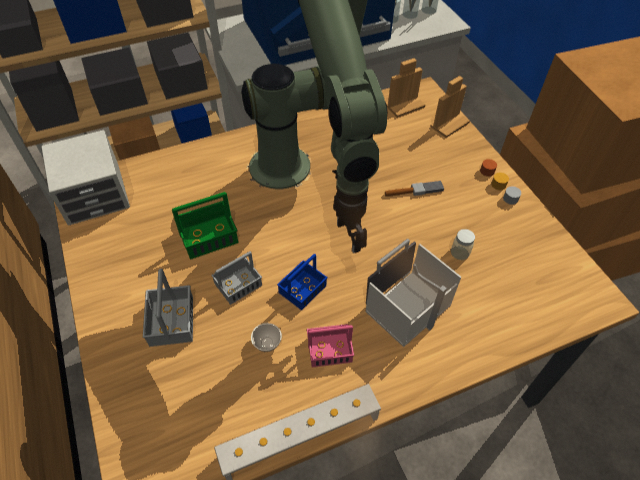

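```bash
python3 - <<'E'
import cv2
a=cv2.imread('pics/scene0.png')[180:380,130:490]; b=cv2.imread('pics/side0.png')[150:480,120:470]
a=cv2.resize(a,None,fx=1.1,fy=1.1); 
import numpy as np
b=cv2.resize(b,None,fx=1.7,fy=1.7); cv2.imwrite('pics/c1.png',b)
E
```

```text
(no output)
```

View pics/c1.png

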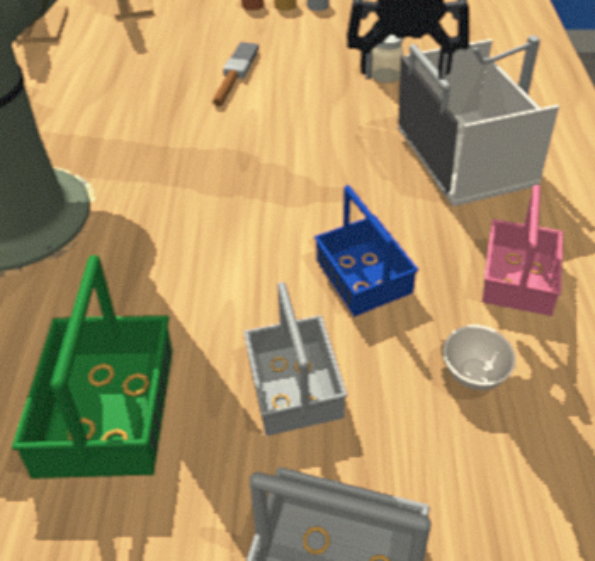

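The steel baskets are the grey ones. The small one is at scene (237,279) and the larger at (168,315). Green (205,228), blue (302,284) and pink (330,345) are excluded by colour. The target is therefore the small grey one, near world (414,-285). Next I fit the basket and booth poses.

```bash
cat > fit.py <<'E'
from h import *
from scipy.optimize import least_squares
def sdf(p,c,hs):
    q=np.abs(p-c)-hs
    return np.linalg.norm(np.maximum(q,0),axis=-1)+np.minimum(q.max(-1),0)
def box(x0,x1,y0,y1,z0,z1):
    a=np.array([x0,y0,z0],float);b=np.array([x1,y1,z1],float); return (a+b)/2,(b-a)/2
BOOTH=[box(-83,67,-100,100,0,12),box(-83,67,-100,-94,0,150),box(-83,67,94,100,0,150),box(61,67,-100,100,0,120),
 box(67,81,-8,8,0,205),box(-92,-84,-92,92,23,155),box(-94,-82,-55,55,182,194)]
BASK=[box(-45,45,-55,55,0,3),box(-45,-43,-55,55,0,45),box(43,45,-55,55,0,45),box(-45,45,-55,-53,0,45),box(-45,45,53,55,0,45),
 box(-5,5,-58.5,-48.5,45,115),box(-5,5,48.5,58.5,45,115),box(-5,5,-58,58,110,120)]
def fit(P,boxes,x0):
    def f(x):
        Q=P.copy(); Q[:,:2]-=x[:2]; Q=Q@R.from_euler('z',x[2]).as_matrix()
        return np.abs(np.min([sdf(Q,*b) for b in boxes],0))
    r=least_squares(f,x0,loss='soft_l1',f_scale=3,diff_step=1e-4,x_scale=[10,10,.1])
    return r.x.round(3),r.cost/len(P),np.median(f(r.x))
E
python3 - <<'E'
from fit import *
for name in('scene','side'):
    D=np.load(name+'0.npz');P=D['P'].reshape(-1,3);P=P[(D['d'].ravel()>0)]
    A=P[(np.abs(P[:,0]-680)<140)&(np.abs(P[:,1]-135)<140)&(P[:,2]>20)&(P[:,2]<204)]
    for y in(0.,.3,-.3,.6): print(name,'booth',fit(A,BOOTH,[690,140,y]))
    H=A[A[:,2]>175]; print('high',len(H),H.mean(0))
    B=P[(np.abs(P[:,0]-416)<70)&(np.abs(P[:,1]+287)<75)&(P[:,2]>8)&(P[:,2]<130)]
    for y in(0.,.4,-.4,.8): print(name,'bask',fit(B,BASK,[414,-287,y]))
    b=B[B[:,2]>105]; m=b.mean(0); print('bar',len(b),m,'angle',np.linalg.svd((b-m)[:,:2])[2][0], np.ptp(b,0))
E
```

```text
scene booth (array([6.91256e+02, 1.40146e+02, 3.30000e-01]), np.float64(4.523033066601267), np.float64(1.364257207650411))
scene booth (array([6.91211e+02, 1.40138e+02, 3.30000e-01]), np.float64(4.5226806389491765), np.float64(1.3698070630019288))
scene booth (array([6.91256e+02, 1.40146e+02, 3.30000e-01]), np.float64(4.5230324622777305), np.float64(1.3641609450993712))
scene booth (array([6.91258e+02, 1.40156e+02, 3.30000e-01]), np.float64(4.52307348699975), np.float64(1.363721723029002))
high 359 [665.77885399 128.28837559 188.20229667]
scene bask (array([ 4.19471e+02, -2.87701e+02,  2.49000e-01]), np.float64(1.084116161770953), np.float64(0.8723887999206283))
scene bask (array([ 4.19471e+02, -2.87701e+02,  2.49000e-01]), np.float64(1.0841161732873459), np.float64(0.8723837743004204))
scene bask (array([ 4.19471e+02, -2.87701e+02,  2.49000e-01]), np.float64(1.0841161731863616), np.float64(0.8723837746675258))
scene bask (array([ 4.19471e+02, -2.87702e+02,  2.49000e-01]), np.float64(1.0841422049034906), np.float64(0.8708911866154381))
bar 151 [ 420.54122228 -288.72330425  114.129018
[... 547 characters left out ...]
4(1.236479932537165))
high 379 [667.03663263 130.53139239 189.02472558]
side bask (array([ 4.14028e+02, -2.85745e+02,  2.51000e-01]), np.float64(0.7513671761102442), np.float64(0.8092642546593893))
side bask (array([ 4.14028e+02, -2.85745e+02,  2.51000e-01]), np.float64(0.7513671758374844), np.float64(0.8092642538442547))
side bask (array([ 4.14028e+02, -2.85745e+02,  2.51000e-01]), np.float64(0.7513671696235324), np.float64(0.8092642352606063))
side bask (array([ 4.14028e+02, -2.85745e+02,  2.51000e-01]), np.float64(0.7513671577811555), np.float64(0.8092641998381147))
bar 302 [ 415.70123546 -293.14207859  117.31138874] angle [ 0.24635724 -0.96917909] [ 33.93791043 111.18148703  16.55900065]
```

```bash
cat >> h.py <<'E'
def plan(p=None,yaw=None,n=None):
    """target TCP, tool down with jaw axis (z) yawed; prints turn (tool frame) and shift in tool axes after the turn"""
    o=ctrl.get_obs(); M=R.from_quat(o['eef_rot']); A=M.as_matrix()
    print('t',round(o['time_s'],2),'pos',np.round(o['position'],1),'w',round(o['gripper_width'],1),'F',np.round(o['force'],1),'down',A[:,1].round(3),'jaw',A[:,2].round(3))
    T=M
    if yaw is not None:
        z=np.array([np.cos(yaw),np.sin(yaw),0]); z*=np.sign(z@A[:,2]) or 1; y=np.array([0,0,-1.])
        T=R.from_matrix(np.stack([np.cross(y,z),y,z],1)); print('turn',(M.inv()*T).as_rotvec().round(3))
    if p is not None:
        s=T.as_matrix().T@(np.array(p)-o['position']); print('shift mm',s.round(1))
B0=np.array([688.5,141.,0]);BY=.33
def booth(x,y,z): return B0+R.from_euler('z',BY).apply([x,y,z])
E
python3 - <<'E'
from h import *
print(booth(-88,0,188)); plan(booth(-88,0,183+60),BY)
E
```

```text
[605.24827377 112.4842135  188.        ]
t 0.9 pos [550.    0.  245.3] w 85.3 F [ 0.1  0.7 -0.3] down [ 0. -0. -1.] jaw [ 1. -0.  0.]
turn [-0.   -0.33  0.  ]
shift mm [-88.5   2.3  88.7]
```

Emit:
{"fn": "send_rows", "kwargs": {"series": [0, -0.083, 0, 0, -0.003, 0, 0.2, 0, -0.083, 0, 0, -0.003, 0, 0.2, 0, -0.083, 0, 0, -0.003, 0, 0.2, 0, -0.083, 0, 0, -0.003, 0, 0.2, 0, 0, 0, -0.018, 0, 0.018, 0.2, 0, 0, 0, -0.018, 0, 0.018, 0.2, 0, 0, 0, -0.018, 0, 0.018, 0.2, 0, 0, 0, -0.018, 0, 0.018, 0.2, 0, 0, 0, -0.018, 0, 0.018, 0.2, 0, 0, 0, 0, 0, 0, 0.2, 0, 0, 0, 0, 0, 0, 0.2], "squeeze": 30}}

```text
time_s: 1.82
position: [606.3, 118.9, 257.7]
eef_rot: [0.579, -0.406, 0.407, -0.578]
force: [-0.1, 0.2, -0.5]
gripper_width: 33.9
```

```bash
python3 - <<'E'
from fit import *
plan(booth(-88,0,183),BY)
i=camera_info('wrist'); im,d=grab_frame('wrist'); P=cloud('wrist',d,i); save('w1',im); np.savez('w1',P=P,d=d)
Q=P[d>0]; A=Q[(np.abs(Q[:,0]-680)<140)&(np.abs(Q[:,1]-135)<140)&(Q[:,2]>20)&(Q[:,2]<204)]
print(fit(A[::20],BOOTH,[688.5,141,.33]))
b=Q[(np.abs(Q[:,2]-188)<10)]; L=(b-B0)@R.from_euler('z',BY).as_matrix()
for s in (L[:,0]<-60)&(L[:,0]>-120),(L[:,0]>-60)&(np.abs(L[:,1])<20): print(s.sum(),L[s].mean(0),np.percentile(L[s],[2,98],0).round(1))
E
```

```text
t 1.82 pos [606.3 118.9 257.7] w 33.9 F [-0.1  0.2 -0.5] down [ 0.    -0.001 -1.   ] jaw [0.941 0.339 0.   ]
turn [-0.     0.015  0.001]
shift mm [ 5.7 74.7 -3.1]
(array([6.88165e+02, 1.42093e+02, 3.26000e-01]), np.float64(7.678340850884228), np.float64(0.6861516163078392))
5310 [-93.74372765   6.79953125 192.47287065] [[-99.6 -53.2 188.8]
 [-88.1  59.4 194.6]]
3184 [ 35.4843728    2.50863451 188.53620873] [[-14.   -4.  179.4]
 [ 71.4   8.9 197.2]]
```

View pics/w1.png

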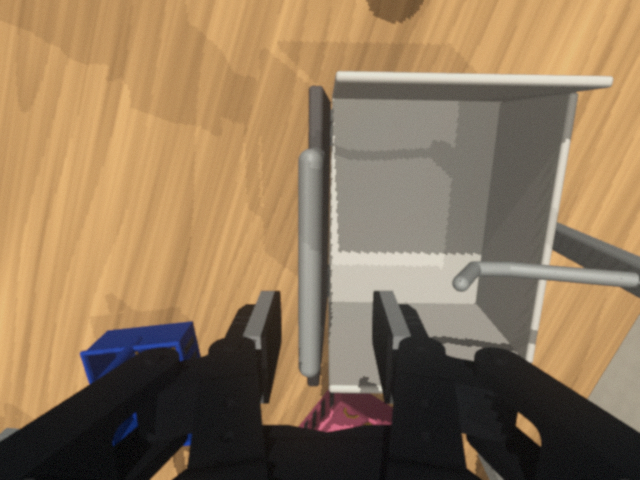

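Wrist view: bar at column ~311 (rows 150–375), between the fingers. The hook tip is at (463,282). The bar sits about 5 mm in front of nominal.

```bash
sed -i 's/B0=np.array.*/B0=np.array([687.6,143.6,0]);BY=.328/' h.py; python3 - <<'E'
from h import *
plan(booth(-93,0,183),BY)
E
```

```text
t 1.87 pos [606.2 118.9 257.7] w 34.3 F [-0.1  1.   0. ] down [ 0.  0. -1.] jaw [0.941 0.338 0.   ]
turn [-0.     0.017  0.   ]
shift mm [ 2.8 74.7 -8. ]
```

Emit:
{"fn": "send_rows", "kwargs": {"series": [0, 0.017, 0, 0.003, 0.01, -0.008, 0.2, 0, 0, 0, 0, 0.02, 0, 0.2, 0, 0, 0, 0, 0.02, 0, 0.2, 0, 0, 0, 0, 0.02, 0, 0.2, 0, 0, 0, 0, 0.004, 0, 0.2, 0, 0, 0, 0, 0, 0, 0.2, 0, 0, 0, 0, 0, 0, 1, 0, 0, 0, 0, 0, 0, 1, 0, 0, 0, 0, 0, 0, 1, 0, 0, 0, 0, 0, 0, 1, 0, 0, 0, 0, 0, 0, 1], "squeeze": 40}}

```text
time_s: 2.78
position: [598.7, 106.6, 184.6]
eef_rot: [-0.573, 0.413, -0.415, 0.574]
force: [1.0, 0.6, -6.3]
gripper_width: 10.2
```

```bash
python3 - <<'E'
from h import *
plan(booth(-93,0,183),BY)
o=ctrl.get_obs()['position']; 
L=R.from_euler('z',BY).inv().apply(o-B0); print('tcp booth',L)
# arc deltas in tool axes (y down, z = +booth x), from th0
th=np.linspace(.03,1.2,16)
x=-88-168*np.sin(th); z=20+168*np.cos(th)
print(np.c_[-np.diff(z),np.diff(x)].round(1))
E
```

```text
t 2.78 pos [598.7 106.6 184.6] w 10.2 F [ 1.   0.6 -6.3] down [ 0.003 -0.    -1.   ] jaw [0.949 0.315 0.003]
turn [-0.003 -0.008  0.001]
shift mm [-6.3  1.6  3.1]
tcp booth [-96.09467297  -6.33753889 184.63724554]
[[  0.9 -13.1]
 [  1.9 -13. ]
 [  2.9 -12.8]
 [  3.9 -12.5]
 [  4.9 -12.2]
 [  5.8 -11.7]
 [  6.7 -11.3]
 [  7.6 -10.7]
 [  8.4 -10.1]
 [  9.1  -9.4]
 [  9.8  -8.7]
 [ 10.5  -7.9]
 [ 11.1  -7. ]
 [ 11.6  -6.1]
 [ 12.   -5.2]]
```

Emit:
{"fn": "send_rows", "kwargs": {"series": [0, 0, 0, 0, 0.001, -0.012, 1, 0, 0, 0, 0, 0.002, -0.013, 1, 0, 0, 0, 0, 0.003, -0.013, 1, 0, 0, 0, 0, 0.004, -0.0125, 1, 0, 0, 0, 0, 0.005, -0.012, 1, 0, 0, 0, 0, 0.006, -0.012, 1, 0, 0, 0, 0, 0, 0, 1]}}

```text
time_s: 3.37
position: [540.7, 86.9, 170.9]
eef_rot: [-0.564, 0.404, -0.421, 0.584]
force: [5.1, -0.1, -19.2]
gripper_width: 10.0
```

```bash
cat >> h.py <<'E'
def arc(end,n):
    plan(None,BY); o=ctrl.get_obs()['position']; L=R.from_euler('z',BY).inv().apply(o-B0); g=L+[0,0,5]
    t=np.arctan2(-88-g[0],g[2]-20); print('grip booth',g.round(1),'theta',t.round(3),'rad',np.hypot(-88-g[0],g[2]-20).round(1))
    th=np.linspace(t,end,n+1); x=-88-168*np.sin(th); z=20+168*np.cos(th); print(np.c_[-np.diff(z),np.diff(x)].round(1).tolist())
E
python3 -c "
from h import *
arc(1.2,9)"
```

```text
t 3.37 pos [540.7  86.9 170.9] w 10.0 F [  5.1  -0.1 -19.2] down [ 0.036  0.009 -0.999] jaw [0.947 0.318 0.037]
turn [-0.037 -0.004  0.003]
grip booth [-157.3   -6.4  175.9] theta 0.419 rad 170.6
[[6.5, -13.1], [7.6, -12.4], [8.7, -11.7], [9.6, -10.9], [10.6, -10.1], [11.4, -9.1], [12.1, -8.1], [12.8, -7.0], [13.3, -5.9]]
```

Emit:
{"fn": "send_rows", "kwargs": {"series": [-0.018, 0, 0, 0, 0.009, -0.012, 1, -0.018, 0, 0, 0, 0.009, -0.012, 1, 0, 0, 0, 0, 0.009, -0.0115, 1, 0, 0, 0, 0, 0.01, -0.011, 1, 0, 0, 0, 0, 0.011, -0.01, 1, 0, 0, 0, 0, 0, 0, 1]}}

```text
time_s: 3.87
position: [493.9, 70.8, 134.6]
eef_rot: [-0.57, 0.407, -0.418, 0.578]
force: [5.0, 0.4, -9.5]
gripper_width: 10.6
```

```bash
python3 -c "
from h import *
arc(1.2,5)"
```

```text
t 3.87 pos [493.9  70.8 134.6] w 10.6 F [ 5.   0.4 -9.5] down [ 0.019  0.    -1.   ] jaw [0.947 0.32  0.018]
turn [-0.018 -0.002  0.006]
grip booth [-206.8   -6.5  139.6] theta 0.782 rad 168.6
[[10.3, -9.5], [11.1, -8.6], [11.7, -7.7], [12.3, -6.7], [12.9, -5.6]]
```

Emit:
{"fn": "send_rows", "kwargs": {"series": [-0.018, 0, 0, 0, 0.011, -0.0095, 1, 0, 0, 0, 0, 0.011, -0.0085, 1, 0, 0, 0, 0, 0.012, -0.0075, 1, 0, 0, 0, 0, 0.0125, -0.0065, 1, 0, 0, 0, 0, 0.013, -0.0055, 1, 0, 0, 0, 0, 0.006, -0.002, 1, 0, 0, 0, 0, 0, 0, 1]}}

```text
time_s: 4.45
position: [459.3, 59.0, 75.9]
eef_rot: [0.575, -0.41, 0.414, -0.574]
force: [-0.9, 0.9, -3.4]
gripper_width: 10.7
```

```bash
python3 -c "
from h import *
arc(1.2,2)"
```

```text
t 4.45 pos [459.3  59.   75.9] w 10.7 F [-0.9  0.9 -3.4] down [ 0.003 -0.005 -1.   ] jaw [0.947 0.321 0.001]
turn [-0.001 -0.001  0.006]
grip booth [-243.4   -6.5   80.9] theta 1.197 rad 166.9
[[0.2, -0.1], [0.2, -0.1]]
```

Emit:
{"fn": "send_rows", "kwargs": {"series": [0, 0, 0, 0, 0, 0, 0.45, 0, 0, 0, 0, 0, 0, 0.45, 0, 0, 0, 0, 0, 0, 0.45, 0, 0, 0, 0, -0.02, 0, 0.45, 0, 0, 0, 0, -0.03, 0, 0.45, 0, 0, 0, 0, -0.04, 0, 0.45, 0, 0, 0, 0, -0.04, 0, 0.2, 0, 0, 0, 0, -0.04, 0, 0, 0, 0, 0, 0, -0.04, 0, 0, 0, 0, 0, 0, 0, 0, 0]}}

```text
time_s: 5.28
position: [463.4, 60.3, 298.0]
eef_rot: [0.575, -0.409, 0.415, -0.574]
force: [1.2, -0.2, 0.2]
gripper_width: 42.8
```

```bash
python3 - <<'E'
from h import *
k=R.from_euler('z',.25)
for s in(27,-27):
    g=np.array([416.5,-286.7,0])+k.apply([0,s,0]); g[2]=180; print(s,g); plan(g,.25)
E
```

```text
27 [ 409.8200931  -260.53936461  180.        ]
t 5.28 pos [463.4  60.3 298. ] w 42.8 F [ 1.2 -0.2  0.2] down [ 0.007 -0.007 -1.   ] jaw [0.947 0.321 0.004]
turn [-0.005  0.077  0.008]
shift mm [ 297.6  118.  -131.3]
-27 [ 423.1799069  -312.86063539  180.        ]
t 5.28 pos [463.4  60.3 298. ] w 42.8 F [ 1.2 -0.2  0.2] down [ 0.007 -0.007 -1.   ] jaw [0.947 0.321 0.004]
turn [-0.005  0.077  0.008]
shift mm [ 351.6  118.  -131.3]
```

Emit:
{"fn": "send_rows", "kwargs": {"series": [-0.005, 0.077, 0.008, 0, 0, 0, 0, 0, 0, 0, 0.03, 0, -0.0131, 0, 0, 0, 0, 0.03, 0, -0.0131, 0, 0, 0, 0, 0.03, 0, -0.0131, 0, 0, 0, 0, 0.03, 0, -0.0131, 0, 0, 0, 0, 0.03, 0, -0.0131, 0, 0, 0, 0, 0.03, 0, -0.0131, 0, 0, 0, 0, 0.03, 0.01, -0.0131, 0, 0, 0, 0, 0.03, 0.02, -0.0131, 0, 0, 0, 0, 0.03, 0.03, -0.0131, 0, 0, 0, 0, 0.03, 0.03, -0.0131, 0, 0, 0, 0, 0, 0.01, 0, 0, 0, 0, 0, 0, 0, 0, 0]}}

```text
time_s: 6.37
position: [423.7, -276.7, 213.5]
eef_rot: [-0.555, 0.421, -0.445, 0.562]
force: [-0.7, -0.1, -0.4]
gripper_width: 42.7
```

```bash
python3 - <<'E'
from fit import *
i=camera_info('wrist'); im,d=grab_frame('wrist'); P=cloud('wrist',d,i); save('w2',im)
Q=P[d>0]; B=Q[(np.abs(Q[:,0]-416)<75)&(np.abs(Q[:,1]+287)<80)&(Q[:,2]>8)&(Q[:,2]<128)]
f=fit(B[::20],BASK,[416.5,-286.7,.25]); print(f)
b=B[B[:,2]>105]; m=b.mean(0); print('bar',len(b),m,np.linalg.svd((b-m)[::20,:2])[2][0],np.percentile(b,[2,98],0))
x,y,a=f[0]; g=np.array([x,y,0])+R.from_euler('z',a).apply([0,27,0]); g[2]=110; plan(g,a)
E
```

```text
(array([ 4.14277e+02, -2.84756e+02,  2.46000e-01]), np.float64(0.9028564680249385), np.float64(0.9333436885179083))
bar 3329 [ 413.20944034 -280.47604157  118.78605447] [ 0.24644761 -0.96915612] [[ 398.59154299 -336.91665791  115.49537868]
 [ 429.30672675 -230.80328069  120.89036857]]
t 6.42 pos [ 424.1 -276.8  214.3] w 42.6 F [ 0.2 -0.2  0. ] down [ 0.033 -0.015 -0.999] jaw [0.968 0.25  0.028]
turn [-0.028  0.006  0.022]
shift mm [-21.7 104.3 -11.5]
```

View pics/w2.png

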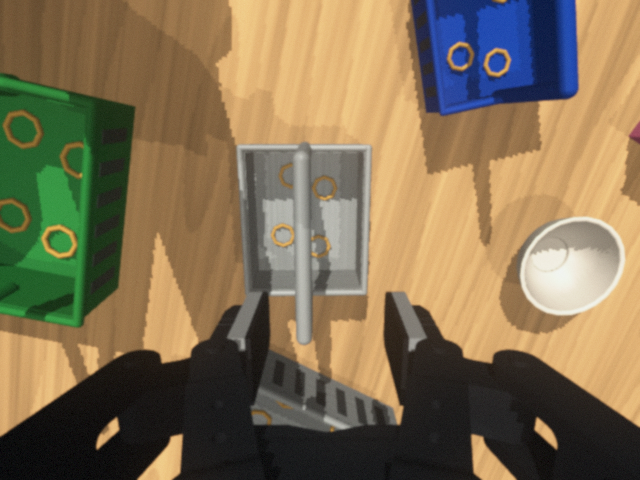

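Wrist view: the small grey basket with its rings; the handle bar is at column ~303, rows 148–340. The big grey one lies lower at (330,400), the bowl at (570,270). The choice is confirmed, so I level the tool, correct and descend.

Emit:
{"fn": "send_rows", "kwargs": {"series": [-0.028, 0.006, 0.022, 0, 0, 0, 0, 0, 0, 0, -0.011, 0.01, -0.006, 0, 0, 0, 0, -0.011, 0.01, -0.006, 0, 0, 0, 0, 0, 0.01, 0, 0, 0, 0, 0, 0, 0, 0, 0]}}

```text
time_s: 6.83
position: [411.0, -258.3, 189.2]
eef_rot: [0.559, -0.431, 0.437, -0.558]
force: [-0.4, -0.0, 0.5]
gripper_width: 42.6
```

```bash
cat >> h.py <<'E'
def bgoal(z=110): 
    g=np.array([414.3,-284.8,0])+R.from_euler('z',.246).apply([0,27,0]); g[2]=z; plan(g,.246)
E
python3 -c "
from h import *
bgoal()"
```

```text
t 6.83 pos [ 411.  -258.3  189.2] w 42.6 F [-0.4 -0.   0.5] down [ 0.006 -0.006 -1.   ] jaw [0.969 0.247 0.005]
turn [-0.005  0.004  0.007]
shift mm [-0.5 79.2 -3.3]
```

Emit:
{"fn": "send_rows", "kwargs": {"series": [-0.005, 0, 0.007, 0, 0.015, -0.003, 0, 0, 0, 0, 0, 0.02, 0, 0, 0, 0, 0, 0, 0.02, 0, 0, 0, 0, 0, 0, 0.02, 0, 0, 0, 0, 0, 0, 0.004, 0, 0, 0, 0, 0, 0, 0, 0, 0, 0, 0, 0, 0, 0, 0, 1, 0, 0, 0, 0, 0, 0, 1, 0, 0, 0, 0, 0, 0, 1, 0, 0, 0, 0, 0, 0, 1, 0, 0, 0, 0, 0, 0, 1, 0, 0, 0, 0, 0, 0, 1], "squeeze": 70}}

```text
time_s: 7.83
position: [419.3, -264.2, 119.6]
eef_rot: [0.561, -0.424, 0.439, -0.559]
force: [-0.6, -0.4, -2.6]
gripper_width: 7.5
```

```bash
python3 -c "
from h import *
bgoal()"
```

```text
t 7.83 pos [ 419.3 -264.2  119.6] w 7.5 F [-0.6 -0.4 -2.6] down [ 0.016 -0.014 -1.   ] jaw [0.967 0.254 0.011]
turn [-0.012  0.011  0.017]
shift mm [-8.2  9.6 -9.8]
```

The rows fell about 10 mm short and the grip is shallow. I open, correct and regrip.

Emit:
{"fn": "send_rows", "kwargs": {"series": [0, 0, 0, 0, 0, 0, 0.2, 0, 0, 0, 0, 0, 0, 0.2, 0, 0, 0, 0, 0, 0, 0.2, 0, 0, 0, 0, 0, 0, 0.2]}}

```text
time_s: 8.17
position: [419.8, -264.8, 120.6]
eef_rot: [0.561, -0.424, 0.44, -0.559]
force: [0.1, 0.2, 0.2]
gripper_width: 34.0
```

```bash
python3 - <<'E'
from fit import *
i=camera_info('wrist'); im,d=grab_frame('wrist'); P=cloud('wrist',d,i); save('w3',im)
Q=P[d>0]; B=Q[(np.abs(Q[:,0]-416)<75)&(np.abs(Q[:,1]+297)<80)&(Q[:,2]>8)&(Q[:,2]<128)]
b=B[(B[:,2]>108)]; 
im,d=grab_frame('side'); Q=cloud('side',d)[d>0]; C=Q[(np.abs(Q[:,0]-416)<75)&(np.abs(Q[:,1]+287)<80)&(Q[:,2]>8)&(Q[:,2]<100)]
print('side low',fit(C,BASK,[416,-286,.25]))
f=fit(B[B[:,1]<-285][::20],BASK,[416.5,-286.7,.25]); print(f)
x,y,a=f[0]; g=np.array([x,y,0])+R.from_euler('z',a).apply([0,28,0]); g[2]=110; plan(g,a)
E
```

```text
side low (array([ 4.16493e+02, -2.85309e+02,  2.47000e-01]), np.float64(0.7331529640663013), np.float64(0.7081599665122553))
(array([ 4.17465e+02, -2.83983e+02,  2.40000e-01]), np.float64(0.5635097785930829), np.float64(0.42932995725426437))
t 8.27 pos [ 419.8 -264.8  120.6] w 34.3 F [ 1.2 -0.2  0.6] down [ 0.017 -0.015 -1.   ] jaw [0.967 0.254 0.012]
turn [-0.013  0.017  0.019]
shift mm [-9.9 10.6 -6.8]
```

View pics/w3.png

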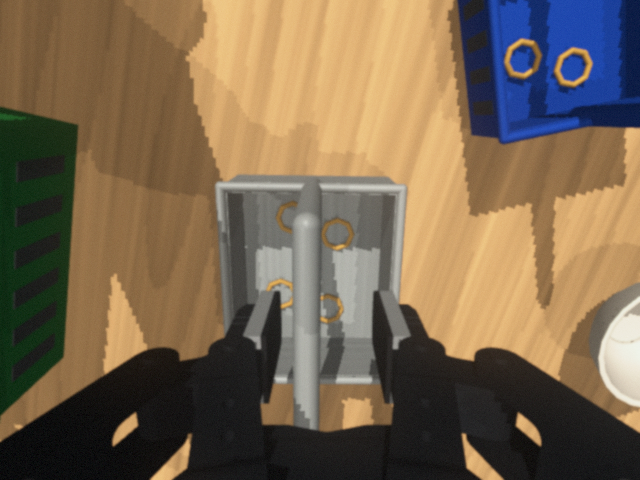

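Wrist view: bar between the fingers at column ~307, about 7 mm left of centre (326); basket upright with its rings inside.

Emit:
{"fn": "send_rows", "kwargs": {"series": [-0.013, 0.01, 0.019, -0.006, 0, -0.006, 0.2, 0, 0, 0, -0.006, 0.006, -0.003, 0.2, 0, 0, 0, 0, 0.008, 0, 0.2, 0, 0, 0, 0, 0, 0, 0.2]}}

```text
time_s: 8.6
position: [406.9, -254.6, 105.4]
eef_rot: [0.558, -0.436, 0.434, -0.557]
force: [-0.0, 0.2, 0.6]
gripper_width: 33.8
```

```bash
sed -i 's/414.3,-284.8,0/417.3,-284.2,0/;s/\[0,27,0\])/[0,28,0])/' h.py; python3 -c "
from h import *
bgoal()"
```

```text
t 8.6 pos [ 406.9 -254.6  105.4] w 33.8 F [-0.   0.2  0.6] down [-0.002  0.001 -1.   ] jaw [ 0.97   0.243 -0.001]
turn [ 0.001 -0.    -0.001]
shift mm [ 3.3 -4.6  2.8]
```

Emit:
{"fn": "send_rows", "kwargs": {"series": [0, 0, 0, 0.002, -0.004, 0.003, 0.2, 0, 0, 0, 0, 0, 0, 0.2, 0, 0, 0, 0, 0, 0, 1, 0, 0, 0, 0, 0, 0, 1, 0, 0, 0, 0, 0, 0, 1, 0, 0, 0, 0, 0, 0, 1, 0, 0, 0, 0, 0, 0, 1, 0, 0, 0, 0, -0.01, 0, 1, 0, 0, 0, 0, -0.02, 0, 1, 0, 0, 0, 0, 0, 0, 1], "squeeze": 90}}

```text
time_s: 9.43
position: [409.2, -254.4, 139.5]
eef_rot: [-0.557, 0.438, -0.432, 0.558]
force: [0.5, -0.0, -1.8]
gripper_width: 7.3
```

```bash
python3 - <<'E'
from h import *
bgoal(140)
p=booth(-140,30,300); print(p); plan(p,BY)
E
```

```text
t 9.43 pos [ 409.2 -254.4  139.5] w 7.3 F [ 0.5 -0.  -1.8] down [-0.006  0.005 -1.   ] jaw [ 0.97   0.243 -0.004]
turn [ 0.004 -0.    -0.006]
shift mm [ 2.9 -0.5  0.6]
[545.3990959  126.89961455 300.        ]
t 9.43 pos [ 409.2 -254.4  139.5] w 7.3 F [ 0.5 -0.  -1.8] down [-0.006  0.005 -1.   ] jaw [ 0.97   0.243 -0.004]
turn [ 0.004 -0.082 -0.007]
shift mm [-317.1 -160.5  251.7]
```

Emit:
{"fn": "send_rows", "kwargs": {"series": [0, 0, 0, 0, -0.015, 0, 1, 0, 0, 0, 0, -0.025, 0, 1, 0, 0, 0, 0, -0.025, 0, 1, 0, 0, 0, 0, -0.025, 0, 1, 0, 0, 0, 0, -0.025, 0, 1, 0, 0, 0, 0, -0.025, 0, 1, 0, 0, 0, 0, -0.015, 0, 1, 0, -0.027, 0, -0.01, -0.01, 0.008, 1, 0, -0.027, 0, -0.015, 0, 0.012, 1, 0, -0.027, 0, -0.02, 0, 0.016, 1, 0, 0, 0, -0.025, 0, 0.02, 1, 0, 0, 0, -0.025, 0, 0.02, 1, 0, 0, 0, -0.025, 0, 0.02, 1, 0, 0, 0, -0.025, 0, 0.02, 1, 0, 0, 0, -0.025, 0, 0.02, 1, 0, 0, 0, -0.025, 0, 0.02, 1, 0, 0, 0, -0.025, 0, 0.02, 1, 0, 0, 0, -0.025, 0, 0.02, 1, 0, 0, 0, -0.015, 0, 0.012, 1, 0, 0, 0, 0, 0, 0, 1]}}

```text
time_s: 11.1
position: [529.0, 71.8, 309.7]
eef_rot: [-0.573, 0.417, -0.409, 0.576]
force: [-0.2, -0.1, -2.1]
gripper_width: 6.8
```

```bash
python3 - <<'E'
from h import *
plan(booth(-140,30,260),BY)
E
```

```text
t 11.1 pos [529.   71.8 309.7] w 6.8 F [-0.2 -0.1 -2.1] down [-0.006  0.01  -1.   ] jaw [ 0.948  0.318 -0.003]
turn [ 0.003 -0.004 -0.011]
shift mm [-46.8  49.7  33.3]
```

Emit:
{"fn": "send_rows", "kwargs": {"series": [0.003, 0, -0.01, -0.01, 0.01, 0.006, 1, 0, 0, 0, -0.015, 0.012, 0.01, 1, 0, 0, 0, -0.015, 0.012, 0.01, 1, 0, 0, 0, -0.007, 0.012, 0.006, 1, 0, 0, 0, 0, 0, 0, 1, 0, 0, 0, 0, 0, 0, 1]}}

```text
time_s: 11.6
position: [543.7, 128.5, 260.2]
eef_rot: [0.575, -0.413, 0.412, -0.574]
force: [0.3, -0.3, -2.2]
gripper_width: 7.0
```

```bash
python3 - <<'E'
from fit import *
plan(booth(-140,30,260),BY)
o=ctrl.get_obs()['position']; print('tcp booth',R.from_euler('z',BY).inv().apply(o-B0))
i=camera_info('wrist'); im,d=grab_frame('wrist'); save('w4',im); W=cloud('wrist',d,i)[d>0]
im,d=grab_frame('scene'); S=cloud('scene',d)[d>0]
im,d=grab_frame('side'); D=cloud('side',d)[d>0]
for n,Q in(('w',W),('scene',S),('side',D)):
    L=(Q-B0)@R.from_euler('z',BY).as_matrix()
    L=L[(np.abs(L[:,0])<300)&(np.abs(L[:,1])<120)]
    h=L[(L[:,2]>180)&(L[:,2]<214)&(L[:,0]>-30)&(L[:,0]<60)&(np.abs(L[:,1])<15)]
    print(n,'hook',len(h),h.mean(0) if len(h) else '',np.percentile(h,[1,99],0).round(1) if len(h) else '')
    t=h[h[:,2]>203]; print('tip',len(t),t.mean(0) if len(t) else '')
    for lo,hi in((61,140),):
        w=L[(L[:,2]>142)&(L[:,2]<156)&(L[:,0]>-70)&(L[:,0]<60)]
        for s in(w[:,1]>80),(w[:,1]<-80): print(' wall',s.sum(),w[s,1].mean() if s.any() else '')
    b=L[(L[:,0]<-100)&(L[:,0]>-180)&(L[:,2]<300)&(L[:,2]>100)]
    Z=b[(b[:,2]>245)&(np.abs(b[:,1])<70)]; print(' bar',len(Z),Z.mean(0) if len(Z) else '',np.percentile(Z,[2,50,98],0).round(1) if len(Z) else '')
    f=L[(L[:,0]<-180)&(L[:,2]>60)&(L[:,2]<100)]; print(' flapbar',len(f),np.percentile(f,[2,50,98],0).round(1) if len(f) else '')
E
```

```text
t 11.6 pos [543.7 128.5 260.2] w 7.0 F [ 0.3 -0.3 -2.2] down [-0.002 -0.001 -1.   ] jaw [ 0.947  0.32  -0.003]
turn [ 0.003 -0.002  0.   ]
shift mm [2.1 0.2 1.1]
tcp booth [-141.11322914   32.11793093  260.1859518 ]
w hook 1427 [ 2.57165352e-01 -6.43468244e-02  1.88857295e+02] [[-25.   -4.7 180.5]
 [ 25.6   2.6 206. ]]
tip 172 [-22.05703689  -0.8026949  204.77319258]
 wall 2031 95.40055800552781
 wall 606 -96.52255361598068
 bar 15498 [-141.33365886   37.75777678  280.77240353] [[-174.8    2.8  253.8]
 [-141.4   41.9  281.3]
 [-107.3   59.5  299.6]]
 flapbar 5955 [[-247.9  -56.8   61. ]
 [-219.    50.    75. ]
 [-181.7   88.7   87.5]]
scene hook 80 [ 16.89240577  -6.32885476 188.24929894] [[-19.5 -11.3 180.3]
 [ 58.   -0.7 202.6]]
tip 0 
 wall 107 91.4183392994288
 wall 119 -102.62799203025716
 bar 318 [-136.11152456    4.79524655  275.67482932] [[-170.8  -58.5  249.6]
 [-136.2   16.9  270.2]
 [-109.9   36.9  299.3]]
 flapbar 336 [[-244.6  -94.6   60.5]
 [-203.3  -50.3   67.4]
 [-182.1    1.4   86.4]]
side hook 100 [ 15.74622859  -3.20859924 188.188921  ] [[-23.5  -7.  180.1]
 [ 58.2   2.  204.5]]
tip 3 [-21.94300512  -2.06424174 204.32287846]
 wall 114 94.00797092691919
 wall 166 -100.01079953355922
 bar 481 [-143.17605582   10.04721752  276.14958338] [[-172.   -55.7  247.3]
 [-144.4   20.9  272.2]
 [-112.1   39.9  299.5]]
 flapbar 750 [[-249.1  -91.5   60.3]
 [-207.7  -13.4   68.8]
 [-182.7   81.6   86.5]]
```

View pics/w4.png

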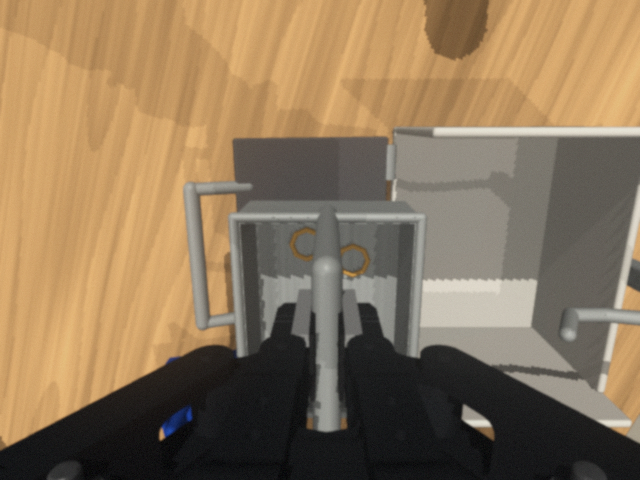

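Wrist view: bar held at column ~325, with its end at (325,262). The basket is upright, the flap is down, and the hook tip (568,325) agrees with the model. I measure the bar relative to the tool next.

```bash
python3 - <<'E'
from fit import *
o=ctrl.get_obs()['position']
for n in('wrist','side'):
    i=camera_info(n); im,d=grab_frame(n); Q=cloud(n,d,i)[d>0]
    L=(Q-B0)@R.from_euler('z',BY).as_matrix()
    b=L[(np.abs(L[:,0]+141)<9)&(L[:,2]>240)&(L[:,2]<275)&(L[:,1]<75)&(L[:,1]>-75)]
    for s in (b[:,1]>46),(b[:,1]<0): 
        if s.any(): print(n,s.sum(),np.percentile(b[s],[2,50,98],0).round(1))
    # body of basket
    c=L[(np.abs(L[:,0]+141)<60)&(np.abs(L[:,1])<75)&(L[:,2]>135)&(L[:,2]<205)]
    def f(x):
        p=(c-x[:3])@R.from_euler('xyz',x[3:]).as_matrix(); return np.abs(np.min([sdf(p,*k) for k in BASK],0))
    c=c[::max(1,len(c)//1500)]
    r=least_squares(f,[-141,0,150,0,0,0],loss='soft_l1',f_scale=3,diff_step=1e-4,x_scale=[10,10,10,.1,.1,.1]); print(n,r.x.round(3),np.median(f(r.x)))
plan(booth(-141,30,260))
E
```

```text
wrist 1930 [[-145.8   46.4  242. ]
 [-141.    55.8  270. ]
 [-136.5   59.6  272.8]]
wrist 167 [[-1.461e+02 -3.300e+00  2.681e+02]
 [-1.412e+02 -1.300e+00  2.707e+02]
 [-1.366e+02 -1.000e-01  2.725e+02]]
wrist [-1.41039e+02  3.20100e+00  1.54894e+02  7.00000e-03 -2.00000e-03
 -4.00000e-03] 0.5803640780051684
side 122 [[-146.5  -57.7  241.4]
 [-143.4  -49.8  266.6]
 [-137.1   -3.9  271.7]]
side [-1.40992e+02  1.04300e+00  1.53424e+02  1.10000e-02 -9.00000e-03
 -5.00000e-03] 0.6116462475226498
t 11.85 pos [544.5 128.  261.5] w 7.4 F [-0.5 -0.3 -1.4] down [ 0.    -0.001 -1.   ] jaw [0.948 0.319 0.   ]
shift mm [ 1.4  1.5 -0.5]
```

Emit:
{"fn": "send_rows", "kwargs": {"series": [0, 0, 0, 0.001, 0.01, 0, 1, 0, 0, 0, 0.001, 0.012, 0, 1, 0, 0, 0, 0, 0.01, 0, 1, 0, 0, 0, 0, 0, 0.01, 1, 0, 0, 0, 0, 0, 0.015, 1, 0, 0, 0, 0, 0, 0.015, 1, 0, 0, 0, 0, 0, 0.015, 1, 0, 0, 0, 0, 0, 0.01, 1, 0, 0, 0, 0, 0, 0, 1]}}

```text
time_s: 12.6
position: [608.6, 143.2, 225.5]
eef_rot: [0.573, -0.414, 0.415, -0.573]
force: [-0.1, 0.1, -2.6]
gripper_width: 7.0
```

```bash
python3 -c "
from h import *
plan(booth(0,29,226),BY)"
```

```text
t 12.6 pos [608.6 143.2 225.5] w 7.0 F [-0.1  0.1 -2.6] down [ 0.002 -0.001 -1.   ] jaw [0.95  0.314 0.001]
turn [-0.001 -0.009  0.002]
shift mm [-4.  -0.5 74.9]
```

Emit:
{"fn": "send_rows", "kwargs": {"series": [-0.001, -0.009, 0.002, -0.002, 0, 0.01, 1, 0, 0, 0, -0.002, 0, 0.012, 1, 0, 0, 0, 0, 0, 0.014, 1, 0, 0, 0, 0, 0, 0.014, 1, 0, 0, 0, 0, 0, 0.012, 1, 0, 0, 0, 0, 0, 0.006, 1, 0, 0, 0, 0, 0, 0, 1, 0, 0, 0, 0, 0, 0, 1]}}

```text
time_s: 13.27
position: [669.1, 166.4, 220.0]
eef_rot: [0.577, -0.414, 0.41, -0.572]
force: [-0.1, -0.4, -1.7]
gripper_width: 7.2
```

```bash
python3 -c "
from h import *
plan(booth(0,29,181),BY)"
```

```text
t 13.27 pos [669.1 166.4 220. ] w 7.2 F [-0.1 -0.4 -1.7] down [-0.009 -0.002 -1.   ] jaw [ 0.947  0.32  -0.009]
turn [ 0.009 -0.002 -0.001]
shift mm [-1.5 39.  10.2]
```

Emit:
{"fn": "send_rows", "kwargs": {"series": [0.009, -0.002, 0, -0.001, 0, 0.008, 1, 0, 0, 0, 0, 0, 0.004, 1, 0, 0, 0, 0, 0, 0, 1, 0, 0, 0, 0, 0.008, 0, 1, 0, 0, 0, 0, 0.01, 0, 1, 0, 0, 0, 0, 0.006, 0, 1, 0, 0, 0, 0, 0, 0, 1]}}

```text
time_s: 13.85
position: [678.7, 170.7, 193.8]
eef_rot: [0.575, -0.412, 0.411, -0.575]
force: [0.3, -0.7, -2.0]
gripper_width: 7.0
```

```bash
python3 -c "
from h import *
plan(booth(0,29,181),BY)
im,d=grab_frame('wrist');save('w5',im)"
```

```text
t 13.85 pos [678.7 170.7 193.8] w 7.0 F [ 0.3 -0.7 -2. ] down [-0.001  0.001 -1.   ] jaw [ 0.947  0.322 -0.001]
turn [ 0.001 -0.001 -0.001]
shift mm [-0.5 12.8 -0.3]
```

View pics/w5.png

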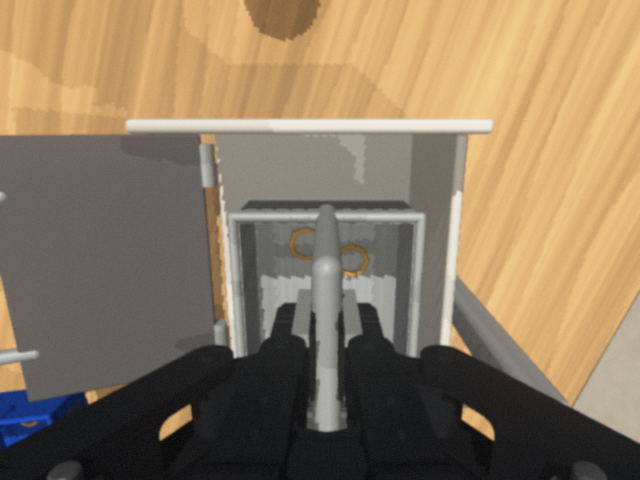

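Wrist view: the basket is inside the booth, level, with the bar at column 325. The hook is hidden below the gripper. I lower until contact.

Emit:
{"fn": "send_rows", "kwargs": {"series": [0, 0, 0, 0, 0.006, 0, 1, 0, 0, 0, 0, 0.004, 0, 1, 0, 0, 0, 0, 0.003, 0, 1, 0, 0, 0, 0, 0, 0, 1]}}

```text
time_s: 14.23
position: [679.1, 170.9, 182.0]
eef_rot: [-0.574, 0.412, -0.412, 0.575]
force: [-2.1, -0.3, 2.8]
gripper_width: 6.9
```

```bash
python3 -c "
from h import *
plan(booth(0,29,181),BY)"
```

```text
t 14.23 pos [679.1 170.9 182. ] w 6.9 F [-2.1 -0.3  2.8] down [ 0.001  0.001 -1.   ] jaw [0.947 0.322 0.001]
turn [-0.001 -0.001 -0.   ]
shift mm [-0.4  1.  -0.8]
```

Contact: the vertical force went from −2 to +2.8 N at the expected height. I release and check.

Emit:
{"fn": "send_rows", "kwargs": {"series": [0, 0, 0, 0, 0, 0, 0.7, 0, 0, 0, 0, 0, 0, 0.5, 0, 0, 0, 0, 0, 0, 0.2, 0, 0, 0, 0, 0, 0, 0, 0, 0, 0, 0, 0, 0, 0, 0, 0, 0, 0, -0.008, 0, 0, 0, 0, 0, 0, -0.015, 0, 0, 0, 0, 0, 0, -0.025, 0, 0, 0, 0, 0, 0, -0.035, 0, 0, 0, 0, 0, 0, -0.035, 0, 0, 0, 0, 0, 0, 0, 0, 0, 0, 0, 0, 0, 0, 0, 0]}}

```text
time_s: 15.23
position: [678.6, 170.5, 307.4]
eef_rot: [-0.574, 0.411, -0.412, 0.575]
force: [-0.1, 0.2, 0.2]
gripper_width: 42.9
```

```bash
cat > chk.py <<'E'
from fit import *
def chk(tag):
    for n in('wrist','side','scene'):
        i=camera_info(n); im,d=grab_frame(n); save(tag+n,im); Q=cloud(n,d,i)[d>0]
        L=(Q-B0)@R.from_euler('z',BY).as_matrix()
        b=L[(np.abs(L[:,0])<45)&(L[:,2]>180)&(L[:,2]<200)&(np.abs(L[:,1])<75)&(np.abs(L[:,1])>14)]
        if len(b): print(n,len(b),'bar',np.percentile(b,[2,50,98],0).round(1).tolist())
E
python3 - <<'E'
from chk import *
chk('r1'); plan(booth(0,29,181),BY)
import cv2
a=cv2.imread('pics/r1side.png')[140:300,280:480];cv2.imwrite('pics/r1c.png',np.hstack([cv2.resize(a,(500,400)),cv2.resize(cv2.imread('pics/r1scene.png')[220:350,340:470],(300,400))])) 
E
```

```text
wrist 2007 bar [[-4.3, -55.7, 188.3], [0.3, 18.5, 192.7], [5.2, 55.6, 194.8]]
side 113 bar [[-5.2, -60.0, 180.3], [-2.4, -25.7, 190.0], [3.4, 53.2, 193.4]]
scene 119 bar [[-1.2, -61.5, 181.8], [4.9, -19.7, 188.9], [9.0, 49.9, 194.2]]
t 15.38 pos [678.  170.4 305.6] w 42.4 F [-0.1 -0.   0.2] down [-0.  0. -1.] jaw [ 0.947  0.322 -0.   ]
turn [ 0.    -0.001 -0.   ]
shift mm [ -0.5 124.6   0.5]
```

View pics/r1c.png

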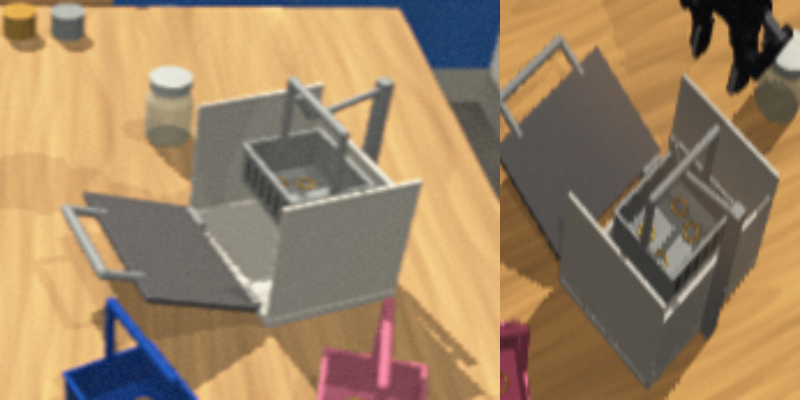

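The basket hangs on the hook: bar middle at booth x≈0, y≈0, z≈189, level, rings inside. Now back to the flap bar.

```bash
python3 -c "
from h import *
plan(booth(-244.6,0,180),BY)"
```

```text
t 15.38 pos [678.  170.4 305.6] w 42.4 F [-0.1 -0.   0.2] down [-0.  0. -1.] jaw [ 0.947  0.322 -0.   ]
turn [ 0.    -0.001 -0.   ]
shift mm [  28.5  125.6 -244.1]
```

Emit:
{"fn": "send_rows", "kwargs": {"series": [0, 0, 0, 0.002, 0, -0.015, 0.3, 0, 0, 0, 0.003, 0, -0.027, 0.3, 0, 0, 0, 0.003, 0, -0.027, 0.3, 0, 0, 0, 0.003, 0, -0.027, 0.3, 0, 0, 0, 0.003, 0, -0.027, 0.3, 0, 0, 0, 0.003, 0, -0.027, 0.3, 0, 0, 0, 0.003, 0, -0.027, 0.3, 0, 0, 0, 0.003, 0.02, -0.027, 0.3, 0, 0, 0, 0.003, 0.03, -0.025, 0.3, 0, 0, 0, 0.003, 0.03, -0.018, 0.3, 0, 0, 0, 0, 0.03, 0, 0.3, 0, 0, 0, 0, 0.015, 0, 0.3, 0, 0, 0, 0, 0, 0, 0.3, 0, 0, 0, 0, 0, 0, 0.3]}}

```text
time_s: 16.55
position: [425.0, 58.7, 158.2]
eef_rot: [0.582, -0.421, 0.403, -0.567]
force: [0.5, 0.6, 0.8]
gripper_width: 30.2
```

```bash
python3 - <<'E'
from h import *
i=camera_info('wrist'); im,d=grab_frame('wrist'); Q=cloud('wrist',d,i)[d>0]
L=(Q-B0)@R.from_euler('z',BY).as_matrix()
b=L[(L[:,0]<-225)&(L[:,0]>-265)&(L[:,2]>65)&(L[:,2]<95)&(np.abs(L[:,1])<45)]; print(np.percentile(b,[2,50,98],0).round(1))
plan(booth(-244.6,0,82),BY)
E
```

```text
[[-249.6  -15.4   81.9]
 [-244.3   16.6   85.9]
 [-238.2   44.    87.8]]
t 16.6 pos [425.   58.8 158.4] w 29.9 F [-1.2  0.2  0.2] down [-0.033 -0.001 -0.999] jaw [ 0.946  0.322 -0.032]
turn [ 0.032 -0.    -0.009]
shift mm [ 4.3 76.4 31.3]
```

Bar measured at booth x = -244.3, top 87.8, as modelled (fully open).

Emit:
{"fn": "send_rows", "kwargs": {"series": [0.032, 0, -0.009, 0.002, 0, 0.01, 0.3, 0, 0, 0, 0.002, 0.01, 0.012, 0.3, 0, 0, 0, 0, 0.015, 0.006, 0.3, 0, 0, 0, 0, 0.01, 0, 0.3, 0, 0, 0, 0, 0, 0, 0.3]}}

```text
time_s: 17.02
position: [459.9, 64.8, 127.3]
eef_rot: [-0.573, 0.408, -0.414, 0.577]
force: [-0.6, -0.3, -0.1]
gripper_width: 30.0
```

```bash
python3 -c "
from h import *
plan(booth(-244.6,0,82),BY)"
```

```text
t 17.02 pos [459.9  64.8 127.3] w 30.0 F [-0.6 -0.3 -0.1] down [ 0.011  0.    -1.   ] jaw [0.946 0.323 0.01 ]
turn [-0.01   0.001  0.003]
shift mm [-1.2 45.3 -3.7]
```

Emit:
{"fn": "send_rows", "kwargs": {"series": [-0.01, 0, 0.003, -0.001, 0.005, -0.003, 0.3, 0, 0, 0, 0, 0.01, 0, 0.3, 0, 0, 0, 0, 0.012, 0, 0.3, 0, 0, 0, 0, 0.01, 0, 0.3, 0, 0, 0, 0, 0.004, 0, 0.3, 0, 0, 0, 0, 0, 0, 0.3]}}

```text
time_s: 17.52
position: [460.5, 65.1, 87.5]
eef_rot: [-0.574, 0.409, -0.413, 0.577]
force: [-0.7, 0.2, 0.3]
gripper_width: 29.7
```

```bash
python3 -c "
from h import *
plan(booth(-244.6,0,82),BY)"
```

```text
t 17.52 pos [460.5  65.1  87.5] w 29.7 F [-0.7  0.2  0.3] down [ 0.006 -0.    -1.   ] jaw [0.946 0.324 0.006]
turn [-0.006  0.002  0.002]
shift mm [-1.1  5.5 -4.4]
```

Emit:
{"fn": "send_rows", "kwargs": {"series": [-0.006, 0, 0, 0, 0.005, -0.004, 0.3, 0, 0, 0, 0, 0.002, 0, 0.3, 0, 0, 0, 0, 0, 0, 0.3, 0, 0, 0, 0, 0, 0, 1, 0, 0, 0, 0, 0, 0, 1, 0, 0, 0, 0, 0, 0, 1, 0, 0, 0, 0, 0, 0, 1, 0, 0, 0, 0, 0, 0, 1], "squeeze": 50}}

```text
time_s: 18.18
position: [457.6, 63.9, 81.1]
eef_rot: [-0.575, 0.41, -0.412, 0.575]
force: [0.2, 0.8, -2.9]
gripper_width: 9.4
```

```bash
python3 -c "
from h import *
arc(0,16)"
```

```text
t 18.18 pos [457.6  63.9  81.1] w 9.4 F [ 0.2  0.8 -2.9] down [ 0.003 -0.002 -1.   ] jaw [0.946 0.324 0.002]
turn [-0.002  0.002  0.002]
grip booth [-243.4   -1.3   86.1] theta 1.169 rad 168.8
[[-11.1, 5.2], [-10.7, 6.0], [-10.2, 6.8], [-9.7, 7.5], [-9.1, 8.2], [-8.5, 8.8], [-7.8, 9.4], [-7.1, 10.0], [-6.4, 10.5], [-5.6, 10.9], [-4.8, 11.3], [-4.0, 11.6], [-3.1, 11.9], [-2.2, 12.1], [-1.3, 12.2], [-0.4, 12.3]]
```

Emit:
{"fn": "send_rows", "kwargs": {"series": [0, 0, 0, 0, -0.011, 0.0045, 1, 0, 0, 0, 0, -0.011, 0.0055, 1, 0, 0, 0, 0, -0.0105, 0.0065, 1, 0, 0, 0, 0, -0.01, 0.007, 1, 0, 0, 0, 0, -0.0095, 0.008, 1, 0, 0, 0, 0, 0, 0, 1]}}

```text
time_s: 18.68
position: [485.4, 73.3, 131.7]
eef_rot: [0.577, -0.412, 0.411, -0.573]
force: [0.2, 1.4, 0.5]
gripper_width: 9.7
```

```bash
sed -i 's/\[0,0,5\]/[0,0,1]/' h.py; python3 -c "
from h import *
arc(0,12)"
```

```text
t 18.68 pos [485.4  73.3 131.7] w 9.7 F [0.2 1.4 0.5] down [-0.005 -0.005 -1.   ] jaw [ 0.946  0.323 -0.006]
turn [0.006 0.001 0.003]
grip booth [-214.1   -1.4  132.7] theta 0.841 rad 169.1
[[-8.5, 8.2], [-7.9, 8.7], [-7.3, 9.3], [-6.6, 9.7], [-5.9, 10.2], [-5.2, 10.6], [-4.4, 10.9], [-3.7, 11.2], [-2.9, 11.4], [-2.1, 11.6], [-1.2, 11.7], [-0.4, 11.8]]
```

Emit:
{"fn": "send_rows", "kwargs": {"series": [0.006, 0, 0.003, 0, -0.008, 0.008, 1, 0, 0, 0, 0, -0.0075, 0.009, 1, 0, 0, 0, 0, -0.007, 0.0095, 1, 0, 0, 0, 0, -0.0065, 0.01, 1, 0, 0, 0, 0, -0.006, 0.01, 1, 0, 0, 0, 0, -0.005, 0.0105, 1, 0, 0, 0, 0, 0, 0, 1]}}

```text
time_s: 19.27
position: [519.2, 84.9, 164.2]
eef_rot: [0.589, -0.42, 0.404, -0.56]
force: [5.2, 1.2, -7.6]
gripper_width: 9.8
```

```bash
python3 -c "
from h import *
arc(0,6)"
```

```text
t 19.27 pos [519.2  84.9 164.2] w 9.8 F [ 5.2  1.2 -7.6] down [-0.043 -0.02  -0.999] jaw [ 0.946  0.32  -0.047]
turn [ 0.047 -0.001  0.005]
grip booth [-178.4   -1.3  165.2] theta 0.557 rad 171.0
[[-7.6, 13.6], [-6.3, 14.2], [-5.0, 14.8], [-3.6, 15.2], [-2.2, 15.4], [-0.7, 15.6]]
```

Emit:
{"fn": "send_rows", "kwargs": {"series": [0.025, 0, 0.003, 0, -0.0035, 0.0115, 1, 0.02, 0, 0.002, 0, -0.004, 0.012, 1, 0, 0, 0, 0, -0.0035, 0.0125, 1, 0, 0, 0, 0, -0.003, 0.013, 1, 0, 0, 0, 0, -0.002, 0.013, 1, 0, 0, 0, 0, 0, 0, 1]}}

```text
time_s: 19.77
position: [556.2, 97.5, 181.4]
eef_rot: [0.588, -0.42, 0.405, -0.56]
force: [5.8, 2.0, -12.5]
gripper_width: 9.7
```

```bash
python3 -c "
from h import *
arc(0,3)"
```

```text
t 19.77 pos [556.2  97.5 181.4] w 9.7 F [  5.8   2.  -12.5] down [-0.039 -0.019 -0.999] jaw [ 0.947  0.319 -0.044]
turn [ 0.044 -0.003  0.005]
grip booth [-139.2   -1.3  182.4] theta 0.306 rad 170.3
[[-4.3, 16.6], [-2.6, 16.9], [-0.9, 17.1]]
```

Emit:
{"fn": "send_rows", "kwargs": {"series": [0.03, 0, 0.003, 0, -0.001, 0.012, 1, 0.02, 0, 0.002, 0, -0.002, 0.013, 1, 0, 0, 0, 0, -0.001, 0.013, 1, 0, 0, 0, 0, 0, 0.01, 1, 0, 0, 0, 0, 0, 0, 1]}}

```text
time_s: 20.18
position: [595.6, 110.8, 189.0]
eef_rot: [0.575, -0.412, 0.413, -0.574]
force: [3.0, 0.9, -2.7]
gripper_width: 9.9
```

```bash
python3 -c "
from h import *
arc(0,1)"
```

```text
t 20.18 pos [595.6 110.8 189. ] w 9.9 F [ 3.   0.9 -2.7] down [ 0.001 -0.003 -1.   ] jaw [0.948 0.319 0.   ]
turn [-0.    -0.003  0.003]
grip booth [-97.6  -1.4 190. ] theta 0.057 rad 170.3
[[-0.3, 9.5]]
```

Emit:
{"fn": "send_rows", "kwargs": {"series": [0, 0, 0, 0, 0, 0.006, 1, 0, 0, 0, 0, 0, 0.006, 1, 0, 0, 0, 0, 0, 0.003, 1, 0, 0, 0, 0, 0, 0, 1]}}

```text
time_s: 20.52
position: [605.6, 114.2, 189.3]
eef_rot: [0.577, -0.413, 0.412, -0.572]
force: [0.5, 0.6, 3.3]
gripper_width: 10.0
```

```bash
python3 -c "
from h import *
arc(0,1)"
```

```text
t 20.52 pos [605.6 114.2 189.3] w 10.0 F [0.5 0.6 3.3] down [-0.005 -0.006 -1.   ] jaw [ 0.948  0.319 -0.006]
turn [ 0.006 -0.003  0.004]
grip booth [-87.1  -1.4 190.3] theta -0.005 rad 170.4
[[-0.0, -0.9]]
```

Emit:
{"fn": "send_rows", "kwargs": {"series": [0, 0, 0, 0, 0, 0.004, 1, 0, 0, 0, 0, 0, 0.004, 1, 0, 0, 0, 0, 0, 0, 1]}}

```text
time_s: 20.77
position: [605.2, 114.1, 189.4]
eef_rot: [0.581, -0.416, 0.41, -0.567]
force: [0.8, 1.1, 0.7]
gripper_width: 10.0
```

```bash
python3 -c "
from h import *
arc(0,1)"
```

```text
t 20.77 pos [605.2 114.1 189.4] w 10.0 F [0.8 1.1 0.7] down [-0.018 -0.012 -1.   ] jaw [ 0.948  0.319 -0.021]
turn [ 0.021 -0.004  0.005]
grip booth [-87.5  -1.4 190.4] theta -0.003 rad 170.4
[[-0.0, -0.5]]
```

The flap is at its stop. Release, and rise clear.

Emit:
{"fn": "send_rows", "kwargs": {"series": [0, 0, 0, 0, 0, 0, 0.6, 0, 0, 0, 0, 0, 0, 0.4, 0, 0, 0, 0, 0, 0, 0.3, 0, 0, 0, 0, 0, 0, 0.3, 0, 0, 0, 0, -0.01, 0, 0.3, 0, 0, 0, 0, -0.02, 0, 0.3, 0, 0, 0, 0, -0.03, 0, 0.3, 0, 0, 0, 0, -0.03, -0.02, 0.3, 0, 0, 0, 0, -0.03, -0.03, 0.3, 0, 0, 0, 0, 0, -0.03, 0.3, 0, 0, 0, 0, 0, 0, 0.3, 0, 0, 0, 0, 0, 0, 0.3]}}

```text
time_s: 21.77
position: [529.1, 89.3, 316.3]
eef_rot: [0.581, -0.416, 0.41, -0.567]
force: [0.2, 0.2, 0.7]
gripper_width: 29.7
```

```bash
python3 - <<'E'
from chk import *
plan(); chk('f')
for n in('wrist','side'):
    i=camera_info(n); im,d=grab_frame(n); Q=cloud(n,d,i)[d>0]; L=(Q-B0)@R.from_euler('z',BY).as_matrix()
    b=L[(L[:,0]<-60)&(L[:,0]>-130)&(L[:,2]>180)&(L[:,2]<198)&(np.abs(L[:,1])<50)]; print(n,'flapbar',np.percentile(b,[2,50,98],0).round(1).tolist() if len(b) else '')
im,d=grab_frame('scene');P=cloud('scene',d); D=np.load('scene0.npz')
for t in('bowl','jar','brush'):
    for r in cut_out(t,'scene')[:1]: print(t,r['extent'],np.median(P[r['mask']&(d>0)],0).round())
a=cv2.imread('pics/fside.png')[140:300,280:480];cv2.imwrite('pics/fc.png',np.hstack([cv2.resize(a,(500,400)),cv2.resize(cv2.imread('pics/fscene.png')[220:350,340:470],(300,400))]))
E
```

```text
t 21.77 pos [529.1  89.3 316.3] w 29.7 F [0.2 0.2 0.7] down [-0.018 -0.011 -1.   ] jaw [ 0.948  0.319 -0.02 ]
wrist 2710 bar [[-4.9, -56.6, 182.1], [-2.2, 18.3, 192.3], [3.9, 55.0, 194.6]]
side 109 bar [[-5.6, -60.3, 182.9], [-2.1, -24.5, 190.3], [2.3, 53.4, 193.4]]
scene 120 bar [[-0.3, -61.3, 181.7], [4.9, -19.2, 188.9], [9.2, 49.5, 194.0]]
wrist flapbar [[-94.1, -47.6, 187.9], [-89.7, 4.1, 192.9], [-83.1, 48.3, 194.9]]
side flapbar [[-94.7, -48.3, 184.7], [-90.9, -2.3, 190.8], [-83.8, 45.7, 194.1]]
bowl [252.9, 328.1, 280.0, 351.4] [ 621. -271.   16.]
jar [452.3, 230.8, 474.7, 261.3] [583. 370.  57.]
brush [397.7, 183.9, 445.2, 195.4] [301. 403.  12.]
```

View pics/fc.png

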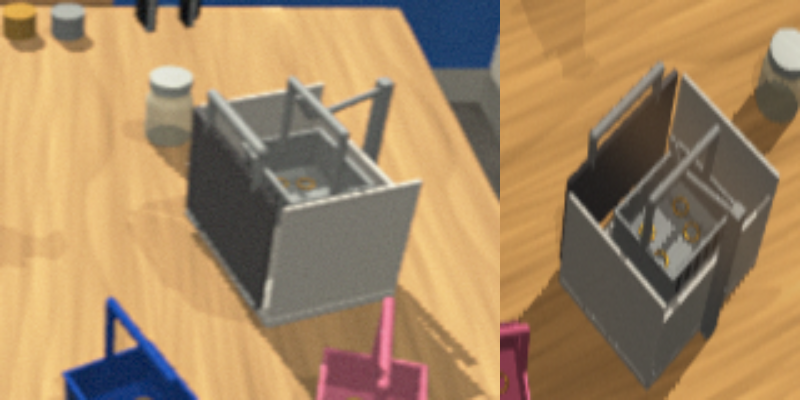

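The flap is shut, with its bar centred at booth x ≈ -89. The basket hangs level behind it with the rings inside, and the arm is clear.

```bash
python3 -c "
from h import *
print(ctrl.job_done())"
```

```text
the job is handed in; nothing more can be done
None
```

I folded the flap fully down (about 1.2 rad). Then I hung the small grey steel basket on the hook, let go of it, and pushed the flap up to its stop. I handed the job in at about 22 s; no verdict was reported.

**Last checks, before handing in:**
- **Flap:** its grip bar is centred at booth x ≈ -89 mm, against -88 mm when fully shut, so its angle is about 0 rad.
- **Basket:** the bar middle is within a few mm of the hook's seat (x and y ≈ 0, z ≈ 189 mm). It looked level, with the rings still inside.
- **Bystanders:** the bowl and jar read at their starting positions. The brush's measured middle differed by about 10 mm. The arm never went near it and its visible outline also changed, so I take that as detection noise.
- **Robot:** the gripper is clear of everything, with no outside force on it.

**What went wrong on the way:** my first grip on the basket's handle was shallow, because the move fell about 10 mm short. It slid the basket about 3 mm on the bench. I released and regripped before lifting.

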